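# Make a darker copy of a faded form

### The job

Make a darker copy of the faded form lying on the copier's glass: with the fingertips push the lid fully down, then tap the power key, then the darker key (the middle one of the five), then the large start key, each lightly. Do not press the other keys or raise the lid, and leave the pot, stapler and brush where they are.

Things in the scene. Friction and masses are not known exactly. Their poses are not given: they have to be found in the camera images.
- copier: desktop flatbed copier, light grey over dark grey, 300 mm deep (x) by 430 mm wide (y); it stands still on the table. Origin: centre of its underside, on the table; x points from its front to its back, y to its left seen from the robot, z up. The lid covers all but a strip along its left side, 87 mm wide, whose top is 155 mm above the table and carries one straight column of five plain grey keys (all on the line y = 171.5 mm)
- lid (a joint): angle of the copier's lid about its back edge, rad: 0 = shut flat on the glass, larger = more open; it starts partly open (0.25 to 0.45) and its stiff hinge stays where it is left. A push of 1 to 3 N straight down near the front edge swings it shut; once shut, its top shell still sinks up to 5 mm on springs (about 5 N to start sinking, 13 N at the stop), so that there the push grows gradually
- lid_front (a point): point on top of the lid, midway across its width (335 mm) and 25 mm in from its front edge (the lid is 285 mm from hinge to front edge, hinge line at x = 139 mm, z = 143 mm of the copier; 17 mm thick). With the lid shut this point is 160 mm above the table; it turns with the lid
- key_power (a joint): travel of the power key in m: 0 = up, 0.0065 = right down; counts as pressed from 0.0018; springs back by itself; about 1.5 N to start moving, 3.3 N where it counts, 8 N right down, then a hard stop
- key_power_top (a point): small round key, 15 mm across, marked with a broken ring and a stroke; the farthest key from the front, at x = 55 mm of the copier. This point is the centre of the key's top face, which stands 8 mm above the strip
- key_lighter (a joint): travel of the lighter key in m: 0 = up, 0.0065 = right down; counts as pressed from 0.0018; springs back by itself; about 1.5 N to start moving, 3.3 N where it counts, 8 N right down, then a hard stop
- key_lighter_top (a point): bar-shaped key, 14 mm (along the column) by 30 mm, marked with an open circle; second from the back, x = 18 mm. Not to be pressed. This point is the centre of the key's top face, which stands 8 mm above the strip
- key_darker (a joint): travel of the darker key in m: 0 = up, 0.0065 = right down; counts as pressed from 0.0018; springs back by itself; about 1.5 N to start moving, 3.3 N where it counts, 8 N right down, then a hard stop
- key_darker_top (a point): bar-shaped key, 14 mm (along the column) by 30 mm, marked with a filled circle; the middle key of the five, x = -19 mm. This point is the centre of the key's top face, which stands 8 mm above the strip
- key_stop (a joint): travel of the stop key in m: 0 = up, 0.0065 = right down; counts as pressed from 0.0018; springs back by itself; about 1.5 N to start moving, 3.3 N where it counts, 8 N right down, then a hard stop
- key_stop_top (a point): round key, 18 mm across, marked with a small filled square; second from the front, x = -58 mm. Not to be pressed. This point is the centre of the key's top face, which stands 8 mm above the strip
- key_start (a joint): travel of the start key in m: 0 = up, 0.0065 = right down; counts as pressed from 0.0018; springs back by itself; about 1.5 N to start moving, 3.3 N where it counts, 8 N right down, then a hard stop
- key_start_top (a point): large round key, 28 mm across, marked with a diamond outline; the nearest key to the front, x = -104 mm. This point is the centre of the key's top face, which stands 8 mm above the strip
- pot_mid (a point): centre of a closed black powder pot, 48 mm across and 32 mm high, standing on the back end of the key strip, behind the power key; leave it alone
- stapler_mid (a point): middle of a black stapler, 135 by 34 by 50 mm high, on the table left of the copier; leave it alone
- brush_mid (a point): middle of a black powder brush, 170 mm long and about 35 mm thick at the bristles, lying on the table left of the copier; leave it alone

How it is judged:
On the way, in this order (a step that is already met when the one before it is completed fails the run):
1. the lid is pushed fully down (value of joint lid below 0.025 rad and value of joint each of key_power, key_lighter, key_darker, key_stop, key_start below 0.001 m), for 0.1 s.
2. the power key is tapped (value of joint key_power above 0.0018 m and value of joint each of key_lighter, key_darker, key_stop, key_start below 0.001 m and value of joint lid below 0.025 rad), for 0.04 s.
3. the darker key is tapped (value of joint key_darker above 0.0018 m and value of joint each of key_power, key_lighter, key_stop, key_start below 0.001 m and value of joint lid below 0.025 rad), for 0.04 s.
4. the start key is tapped (value of joint key_start above 0.0018 m and value of joint each of key_power, key_lighter, key_darker, key_stop below 0.001 m and value of joint lid below 0.025 rad), for 0.04 s.
At the end, for the whole second after the job is handed in: the lid is shut (within 0.025 rad, 7 mm at its front edge), all five keys are up again (within 1 mm), and the pot, stapler and brush are within 15 mm of where they stood (all of step 1 and distance of each of pot_mid, stapler_mid, brush_mid from where it was at the start of the episode below 0.015 m); the robot touches nothing.
It fails at once if the lighter or the stop key is pressed (value of joint any of key_lighter, key_stop above 0.0018 m).
It fails at once if a key is pressed while the lid is open (value of joint lid above 0.04 rad and value of joint any of key_power, key_lighter, key_darker, key_stop, key_start above 0.0018 m).
It fails at once if the lid is raised (value of joint lid above 0.52 rad or (value of joint lid above 0.05 rad and velocity of joint lid above 0.1 rad/s)).
It fails at once if the copier is pressed or struck hard (peak over 50 N) (contact force between any of the fingers, the arm and copier above 50 N).
It fails at once if the pot, stapler or brush is moved or lifted (over 15 mm) (distance of any of pot_mid, stapler_mid, brush_mid from where it was at the start of the episode above 0.015 m).
It also fails if it takes over 58 s, if anything falls off the work surface, if the arm or the gripper's body presses on something with over 40 N, if the wrist force passes 120 N, or if a joint passes its speed limit or range.

### The arm

A 7-joint arm with a two-finger parallel gripper is mounted at the origin on the work surface. World frame = base frame: x ahead of the robot, y to its left, z up, the work surface at z = 0. Lengths are in m, angles in rad, forces in N, time in s.
With the tool pointing down it reaches from about 0.35 to 0.9 m from the base axis. Payload 8.1 kg.
Tool frame: the origin (TCP) lies on the centre line of the jaws, within the pads' length; the fingertips stand 14 mm ahead of it and the grasp point (between the pads) lies 5 mm behind it; z points along the fingers, y is the direction in which the jaws open and shut (so a half turn about z gives the same grasp; the last joint's range is limited). The gripper opens to 92 mm and grips with 3 to 60 N. Pads are 19 mm wide; open, the fingers measure 130 mm over their backs; the gripper's body (75 mm by 190 mm) begins 47 mm behind the grasp point.
Start: joints at [1.239, 0.434, 0.025, 1.573, -0.012, 1.134, -0.075], TCP at [0.142, -0.609, 0.241] pointing down, gripper open.
Joint ranges: [-2.62, 2.62], [-0.44, 2.09], [-1.27, 1.32], [0.08, 2.57], [-1.32, 4.46], [0.12, 2], [-2.74, 2.74]. Speed limits (rad/s): [2.22, 2.22, 3.01, 3.01, 3.14, 3.14, 3.14].

### API

Orientations are given as a rotation vector (axis times angle).
In Python, from cell import arm, optics gives the robot as it stands.
- The arm moves only by the shell command python3 -m creep 'ROWS' [FORCE]. ROWS is JSON, a list of rows, each an object with "translation": the shift along the tool's x, y, z in m, a list of three; "rot": the turn, a rotation vector about the tool's x, y, z in degrees, a list of three; "jaw": the finger opening in m, from 0 to 0.0918. In form: [{"translation": [x, y, z], "rot": [wx, wy, wz], "jaw": jaw}, ...]. A call has 1 to 12 rows; each row shifts and turns the commanded pose from where the row before left it, along the tool's axes as they then stand; what a row does not reach is not made up. A row lasts 1/12 s, in which the tool goes at most 41.7 mm and 7.16 degrees, less where a joint would pass 70% of its speed; a pose out of reach is approached as far as the arm can. A call is refused whole if a number of a shift passes 0.0417 or a number of a turn 7.16, either way. A call with a gripper value outside its range is refused whole. The fingers move at their own pace and stop on an object; FORCE is the grip in N (left out, the last holds). Time passes only in rows, so rows that do not move let the fingers close. It gives the time, the measured TCP pose, the force and the opening at its end, in the units of the state.
- arm.observe(): the state, without advancing time (a new reading comes with each control period).
- optics.get_image(name): name is "scene" or "side" or "wrist"; returns the picture (420x560x3 uint8, red, green, blue); there is no depth.
- optics.camera_info(name): a dict with "fx", "fy", "cx", "cy" (pixels), "R" (3x3) and "t" (3): a world point X has camera coordinates R X + t. Camera axes: x right, y down, z forward; pixel columns grow to the right and rows downward; lengths in m; the calibration is good to about 2 mm. A picture is of the moment at which its call begins: read the wrist's pose just before it. camera_info takes no time and is no camera call; for the wrist camera it gives the pose at the moment of the call.
- arm.sign_off(): hands the job in, once; it reports no verdict.
Trained networks look in the newest picture that a camera, given by its name, has taken for a name from the list of things; names that differ only in an ending like _2 or _b are one class to them, and where a whole thing is asked for, a point or a joint stands for the part that bears it (a point fixed in the world has none). Each returns a list of dicts, best first, with "score" (0 to 1); they miss things now and then, are a little off and sometimes report something else, mostly with a low value. They report only what shows in the picture. A call takes as long as a camera call.
- optics.boxes_of(camera, thing): "location" ([column, row] in pixels, amid what is visible of it).
- optics.pinpoint(camera, thing): "location" ([column, row] in pixels: a listed point, or the origin of a listed thing).
The state is a dict: "clock": time; "joints": joint angles; "dq": joint speeds; "joint_efforts": joint torques, N m; "position": TCP position; "ee_rot": TCP orientation; "force": force on the tool from outside, world axes, zero at the start; "ft_torque": the same for the moment, N m; "width": opening from 0.0 (shut) to 1.0 (fully open).
Only numpy, scipy, OpenCV 4.12 (cv2) and the standard library are available. Lean on these libraries where they do the work, as an engineer would, in place of code of your own. Each camera call takes 0.05 s, during which the arm holds its last target.

## Working session

There is one attempt and no reset: what is moved stays moved. The work goes in short steps, Python scripts to look and compute and a shell command to move; the robot and the scene stay as the last step left them, time stands still between calls to the robot, and variables do not carry over. Pictures are saved under pics/ and viewed, and the job is handed in when it is done.

```bash
ls; mkdir -p pics
python3 - <<'E'
from cell import arm, optics
import cv2
s=arm.observe(); print({k:s[k] for k in ('clock','position','ee_rot','force','width')})
for c in ("scene","side"):
    im=optics.get_image(c); cv2.imwrite(f"pics/{c}0.png",im[:,:,::-1])
    i=optics.camera_info(c); print(c,i)
    for n in ("copier","lid_front","key_power_top","key_lighter_top","key_darker_top","key_stop_top","key_start_top","pot_mid","stapler_mid","brush_mid"):
        r=optics.pinpoint(c,n); print(n,[(x['location'],round(x['score'],2)) for x in r[:2]])
print(arm.observe()['clock'])
E
```

```text
pics
{'clock': 0.0, 'position': array([ 0.1415815 , -0.6082552 ,  0.23995761]), 'ee_rot': array([-3.11955263e+00, -3.58365832e-01,  5.38060705e-04]), 'force': array([ 0.0765191 , -0.38418793,  1.09495045]), 'width': 0.9987737416821718}
scene {'fx': 507.6523007777607, 'fy': 507.6523007777607, 'cx': 276.1040776026356, 'cy': 215.89675468660982, 'R': array([[ 7.37944324e-01,  6.74861548e-01,  2.56372586e-04],
       [ 5.33318888e-01, -5.82938077e-01, -6.12987897e-01],
       [-4.13532512e-01,  4.52487668e-01, -7.90092256e-01]]), 't': array([-0.54283133, -0.19800844,  1.3274962 ])}
copier [([233.3, 165.4], 0.63)]
lid_front [([138.5, 186.5], 0.64)]
key_power_top [([286.8, 213.6], 0.44)]
key_lighter_top [([273.0, 201.4], 0.63), ([352.8, 236.6], 0.3)]
key_darker_top [([261.3, 189.5], 0.51)]
key_stop_top [([247.8, 179.3], 0.5)]
key_start_top [([232.5, 167.1], 0.67)]
pot_mid [([311.3, 227.1], 0.75), ([353.3, 236.3], 0.58)]
stapler_mid [([305.6, 172.2], 0.96), ([309.7, 224.5], 0.52)]
brush_mid [([353.4, 236.7], 0.56)]
side {'fx': 444.1046106688576, 'fy': 444.1046106688576, 'cx': 279.3414404202732, 'cy': 204.8826581913923, 'R': array([[ 0.86306517,  0.50475735, -0.01839932],
       [ 0.34880192, -0.62195841, -0.70107414],
       [-0.36531593,  0.59865496, -0.71285097]]), 't': array([-0.58288294, -0.08176266,  1.04148195])}
copier []
lid_front [([134.8, 174.4], 0.56)]
key_power_top [([301.6, 187.2], 0.4)]
key_lighter_top [([285.9, 178.9], 0.4)]
key_darker_top []
key_stop_top [([300.3, 162.3], 0.15)]
key_start_top []
pot_mid [([285.0, 178.4], 0.39)]
stapler_mid [([300.4, 163.1], 0.8)]
brush_mid [([367.9, 214.8], 0.59)]
1.1
```

View pics/scene0.png

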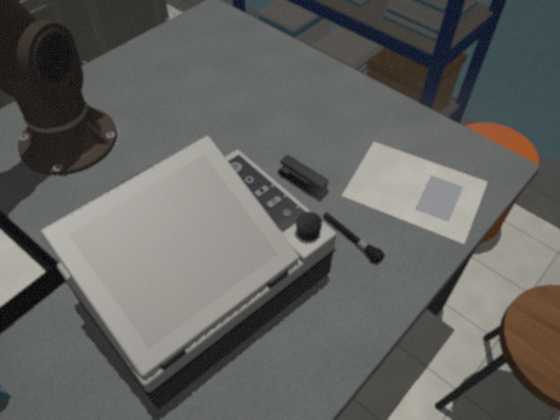

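View pics/side0.png

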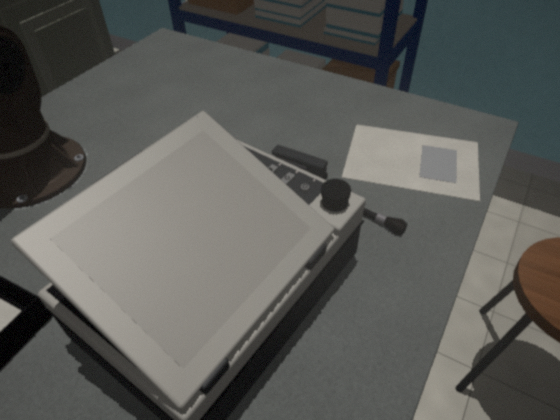

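The scene view shows five keys from start (~237,166) to power (~287,212). The pot is at (309,225), the stapler at (303,175) and the brush around (355,237). The lid's front corners are at about (208,138) and (45,235). Next I fit the copier pose.

```bash
cat > h.py <<'E'
import numpy as np, cv2
from scipy.optimize import least_squares
from cell import arm, optics
KX=dict(power=55,lighter=18,darker=-19,stop=-58,start=-104)
def proj(i,X):
    c=np.asarray(X)@i['R'].T+i['t']; return np.c_[i['fx']*c[:,0]/c[:,2]+i['cx'],i['fy']*c[:,1]/c[:,2]+i['cy']]
def w(p,X):
    X=np.atleast_2d(np.array(X,float))/1000; c,s=np.cos(p[2]),np.sin(p[2])
    return np.c_[p[0]+c*X[:,0]-s*X[:,1],p[1]+s*X[:,0]+c*X[:,1],X[:,2]]
def lid(a,d,y,h=17):  # d from hinge toward front
    return [139-d*np.cos(a)-h*np.sin(a),y,143+d*np.sin(a)+h*np.cos(a)]
KEYS=[[KX[k],171.5,163] for k in KX]
E
cat > fit.py <<'E'
from h import *
i=optics.camera_info('scene'); j=optics.camera_info('side')
kp=np.array([[286.8,213.6],[273,201.4],[261.3,189.5],[247.8,179.3],[233.5,167.1]])
lc=np.array([[208,138],[45,235]]); lcs=np.array([[203,112],[15,240]])
yr=[128,128-335] # guess
def res(q):
    p=q[:3];a=q[3]
    L=w(p,[lid(a,285,q[4]),lid(a,285,q[4]-335)])
    return np.r_[(proj(i,w(p,KEYS))-kp).ravel(),(proj(i,L)-lc).ravel(),(proj(j,L)-lcs).ravel(),(proj(i,w(p,[[112,171.5,187]]))-[310,215]).ravel()*0]
for y0 in (0,):
  r=least_squares(res,[0.5,-0.1,0,0.35,125],loss='soft_l1',f_scale=2,x_scale=[.1,.1,.1,.1,100])
  print(r.x,r.cost); print(r.fun.reshape(-1,2).round(1))
p=r.x
for k,X in zip(KX,w(p,KEYS)): print(k,X.round(4))
print('lidfront',w(p,[lid(p[3],260,p[4]-167.5)]),w(p,[lid(0,260,p[4]-167.5)]))
E
python3 fit.py
```

```text
[ 5.95946758e-01 -5.84980861e-02 -8.45060560e-02  3.51788528e-01
  1.38342614e+02] 19.83758558352403
[[ 0.2 -0.8]
 [ 0.9  0.4]
 [-0.   1.7]
 [ 0.6  1.1]
 [ 0.3  1. ]
 [-1.  -3.7]
 [-0.1 -4.7]
 [-3.5  0.8]
 [ 1.1  0.8]
 [-0.   0. ]]
power [0.6652 0.1077 0.163 ]
lighter [0.6284 0.1109 0.163 ]
darker [0.5915 0.114  0.163 ]
stop [0.5526 0.1173 0.163 ]
start [0.5068 0.1212 0.163 ]
lidfront [[ 0.48294671 -0.07818791  0.248549  ]] [[ 0.4729175  -0.07733836  0.16      ]]
```

```bash
python3 -m creep '[{"translation":[0,0,-0.035],"rot":[0,0,6],"jaw":0},{"translation":[0,0,-0.035],"rot":[0,0,6],"jaw":0},{"translation":[0,0,-0.03],"rot":[0,0,6],"jaw":0},{"translation":[0,0,0],"rot":[0,0,0],"jaw":0},{"translation":[0,0,0],"rot":[0,0,0],"jaw":0}]' 20
cat > tgt.py <<'E'
from h import *
import sys
from scipy.spatial.transform import Rotation as Ro
# usage: tgt.py x y z(fingertip): tool-frame shift
s=arm.observe(); R=Ro.from_rotvec(s['ee_rot']).as_matrix()
T=np.array([float(v) for v in sys.argv[1:4]])+[0,0,.014]
print('clock',s['clock'],'pos',s['position'].round(4),'F',np.round(s['force'],2),'w',round(s['width'],3))
print('tool x',R[:,0].round(3),'tool z',R[:,2].round(3),'yaw deg',np.degrees(np.arctan2(R[1,0],R[0,0])).round(2))
print('shift mm',(R.T@(T-s['position'])*1000).round(1))
E
python3 tgt.py 0.476 -0.077 0.326
```

```text
clock: 1.52
position: [0.142, -0.6096, 0.3428]
ee_rot: [3.135, -0.133, 0.002]
force: [0.2, 0.8, -0.3]
width: 0.686
clock 1.5167 pos [ 0.142  -0.6096  0.3428] F [ 0.16  0.82 -0.28] w 0.686
tool x [ 0.996 -0.085  0.002] tool z [ 0.001 -0.004 -1.   ] yaw deg -4.87
shift mm [ 287.5 -559.     1. ]
```

```bash
python3 -m creep '[{"translation":[0.018,-0.035,0],"rot":[0,0,0],"jaw":0},{"translation":[0.018,-0.035,0],"rot":[0,0,0],"jaw":0},{"translation":[0.018,-0.035,0],"rot":[0,0,0],"jaw":0},{"translation":[0.018,-0.035,0],"rot":[0,0,0],"jaw":0},{"translation":[0.018,-0.035,0],"rot":[0,0,0],"jaw":0},{"translation":[0.018,-0.035,0],"rot":[0,0,0],"jaw":0},{"translation":[0.018,-0.035,0],"rot":[0,0,0],"jaw":0},{"translation":[0.018,-0.035,0],"rot":[0,0,0],"jaw":0},{"translation":[0.018,-0.035,0],"rot":[0,0,0],"jaw":0},{"translation":[0.018,-0.035,0],"rot":[0,0,0],"jaw":0},{"translation":[0.018,-0.035,0],"rot":[0,0,0],"jaw":0},{"translation":[0.018,-0.035,0],"rot":[0,0,0],"jaw":0}]'
python3 tgt.py 0.476 -0.077 0.326
```

```text
clock: 2.52
position: [0.3927, -0.2066, 0.3396]
ee_rot: [-3.138, 0.132, 0.002]
force: [0.1, -1.1, -0.1]
width: 0.007
clock 2.5167 pos [ 0.3927 -0.2066  0.3396] F [ 0.06 -1.09 -0.09] w 0.007
tool x [ 0.996 -0.084 -0.002] tool z [-0.002  0.    -1.   ] yaw deg -4.82
shift mm [  72.1 -136.2   -0.4]
```

Run:
```python
from h import *
for c in ("wrist","side"):
    im=optics.get_image(c); cv2.imwrite(f"pics/{c}1.png",im[:,:,::-1])
```

```text
(no output)
```

View pics/wrist1.png

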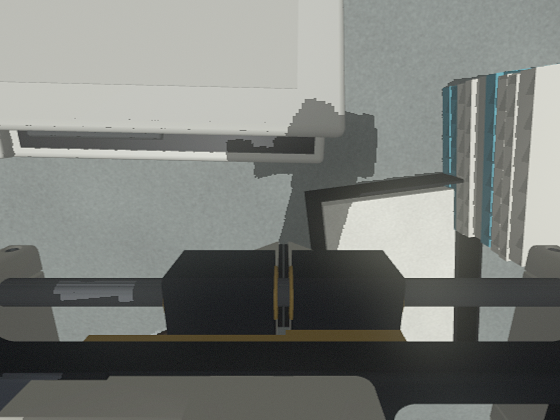

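View pics/side1.png

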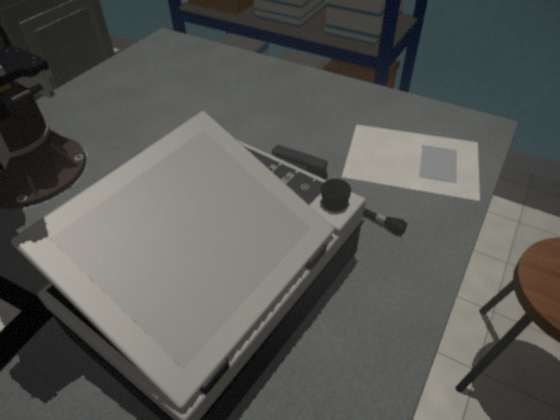

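The wrist view shows the lid's front edge level at row ~133 and its right-front corner at about (343,133), so yaw is aligned. I check the fit against that corner and move on over the lid.

```bash
cat > wp.py <<'E'
from h import *
P=[0.5959,-0.0585,-0.0845]
i=optics.camera_info('wrist')
print(proj(i,w(P,[lid(.352,285,-207,17),lid(.352,285,-207,0)])).round(0), proj(i,w(P,[[-150,-215,143]])).round(0))
E
python3 wp.py
python3 -m creep '[{"translation":[0.018,-0.034,0],"rot":[0,0,0],"jaw":0},{"translation":[0.018,-0.034,0],"rot":[0,0,0],"jaw":0},{"translation":[0.018,-0.034,0],"rot":[0,0,0],"jaw":0},{"translation":[0.018,-0.034,0],"rot":[0,0,0],"jaw":0},{"translation":[0,0,0],"rot":[0,0,0],"jaw":0},{"translation":[0,0,0],"rot":[0,0,0],"jaw":0}]'
python3 tgt.py 0.476 -0.077 0.326
```

```text
[[347. 152.]
 [344. 142.]] [[333. 157.]]
clock: 3.12
position: [0.4762, -0.0775, 0.3394]
ee_rot: [-3.138, 0.125, 0.003]
force: [-0.1, -0.5, -0.0]
width: 0.005
clock 3.1167 pos [ 0.4762 -0.0775  0.3394] F [-0.14 -0.5  -0.04] w 0.005
tool x [ 0.997 -0.08  -0.002] tool z [-0.002  0.001 -1.   ] yaw deg -4.57
shift mm [-0.3 -0.5 -0.6]
```

```bash
python3 -m creep '[{"translation":[0.002,0,0.025],"rot":[0,0,0],"jaw":0},{"translation":[0.002,0,0.025],"rot":[0,0,0],"jaw":0},{"translation":[0,0,0.01],"rot":[0,0,0],"jaw":0},{"translation":[0,0,0.006],"rot":[0,0,0],"jaw":0},{"translation":[0,0,0.006],"rot":[0,0,0],"jaw":0},{"translation":[0,0,0.006],"rot":[0,0,0],"jaw":0},{"translation":[0,0,0.006],"rot":[0,0,0],"jaw":0},{"translation":[0,0,0.006],"rot":[0,0,0],"jaw":0}]'
```

```text
clock: 3.78
position: [0.4805, -0.0799, 0.2509]
ee_rot: [3.138, -0.134, 0.002]
force: [0.0, -0.4, 0.8]
width: 0.007
```

```bash
python3 -m creep '[{"translation":[0,0,0.007],"rot":[0,0,0],"jaw":0},{"translation":[0,0,0.007],"rot":[0,0,0],"jaw":0},{"translation":[0,0,0.007],"rot":[0,0,0],"jaw":0},{"translation":[0,0,0.007],"rot":[0,0,0],"jaw":0},{"translation":[0,0,0.007],"rot":[0,0,0],"jaw":0},{"translation":[0,0,0.007],"rot":[0,0,0],"jaw":0},{"translation":[0,0,0.007],"rot":[0,0,0],"jaw":0}]'
```

```text
clock: 4.37
position: [0.48, -0.0797, 0.2009]
ee_rot: [-3.139, 0.134, 0.0]
force: [0.2, -0.0, 1.1]
width: 0.008
```

Run:
```python
from h import *
for c in ("wrist","side"):
    im=optics.get_image(c); cv2.imwrite(f"pics/{c}2.png",im[:,:,::-1])
```

```text
(no output)
```

View pics/side2.png

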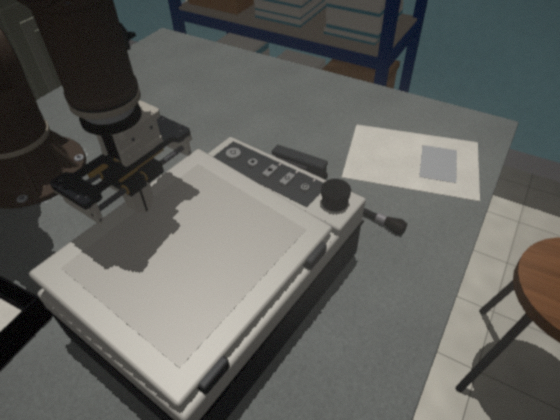

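The side view shows the fingertips on the lid near (147,208), and the lid is going down with them. I continue more slowly.

```bash
python3 -m creep '[{"translation":[0,0,0.006],"rot":[0,0,0],"jaw":0},{"translation":[0,0,0.006],"rot":[0,0,0],"jaw":0},{"translation":[0,0,0.006],"rot":[0,0,0],"jaw":0},{"translation":[0,0,0.003],"rot":[0,0,0],"jaw":0},{"translation":[0,0,0.002],"rot":[0,0,0],"jaw":0},{"translation":[0,0,0],"rot":[0,0,0],"jaw":0}]'
python3 -m creep '[{"translation":[0,0,0.002],"rot":[0,0,0],"jaw":0},{"translation":[0,0,0.001],"rot":[0,0,0],"jaw":0},{"translation":[0,0,0],"rot":[0,0,0],"jaw":0}]'
```

```text
clock: 4.97
position: [0.4799, -0.0797, 0.1782]
ee_rot: [-3.139, 0.134, 0.001]
force: [-0.1, 0.5, -0.1]
width: 0.002
clock: 5.22
position: [0.4802, -0.0797, 0.1757]
ee_rot: [3.139, -0.134, 0.0]
force: [-0.1, 0.4, 0.6]
width: 0.005
```

```bash
python3 -m creep '[{"translation":[0,0,0.001],"rot":[0,0,0],"jaw":0},{"translation":[0,0,0.001],"rot":[0,0,0],"jaw":0},{"translation":[0,0,0.001],"rot":[0,0,0],"jaw":0},{"translation":[0,0,0],"rot":[0,0,0],"jaw":0}]'
python3 -m creep '[{"translation":[0,0,0.001],"rot":[0,0,0],"jaw":0},{"translation":[0,0,0.001],"rot":[0,0,0],"jaw":0},{"translation":[0,0,0],"rot":[0,0,0],"jaw":0}]'
```

```text
clock: 5.55
position: [0.4803, -0.0797, 0.173]
ee_rot: [3.139, -0.134, 0.001]
force: [-2.3, 0.3, 6.5]
width: 0.005
clock: 5.8
position: [0.4802, -0.0797, 0.1712]
ee_rot: [3.138, -0.134, 0.001]
force: [-4.1, -0.2, 9.6]
width: 0.008
```

```bash
python3 -m creep '[{"translation":[0,0,0],"rot":[0,0,0],"jaw":0},{"translation":[0,0,0],"rot":[0,0,0],"jaw":0},{"translation":[0,0,-0.004],"rot":[0,0,0],"jaw":0},{"translation":[0,0,-0.01],"rot":[0,0,0],"jaw":0},{"translation":[0,0,-0.03],"rot":[0,0,0],"jaw":0},{"translation":[-0.01,-0.03,-0.02],"rot":[0,0,0],"jaw":0},{"translation":[-0.02,-0.035,-0.005],"rot":[0,0,0],"jaw":0},{"translation":[-0.02,-0.035,0],"rot":[0,0,0],"jaw":0},{"translation":[-0.02,-0.035,0],"rot":[0,0,0],"jaw":0},{"translation":[-0.01,-0.035,0],"rot":[0,0,0],"jaw":0},{"translation":[0,-0.02,0],"rot":[0,0,0],"jaw":0},{"translation":[0,0,0],"rot":[0,0,0],"jaw":0}]'
python3 - <<'E'
from h import *
P=[0.5959,-0.0585,-0.0845]
i=optics.camera_info('wrist'); im=optics.get_image('wrist'); cv2.imwrite("pics/wrist3.png",im[:,:,::-1])
print(proj(i,w(P,KEYS)).round(1))
for k in KX:
    print(k,[(x['location'],round(x['score'],2)) for x in optics.pinpoint('wrist',f'key_{k}_top')[:2]])
np.savez('w3.npz',**i)
E
python3 -c "
from h import *
cv2.imwrite('pics/side3.png',optics.get_image('side')[:,:,::-1])"
```

```text
clock: 6.8
position: [0.4162, 0.1213, 0.2408]
ee_rot: [-3.137, 0.124, -0.003]
force: [0.1, 0.4, -0.6]
width: 0.007
[[ 271.4 -215.7]
 [ 271.6 -129.3]
 [ 271.8  -52.2]
 [ 272.1   20.6]
 [ 272.3   97. ]]
power []
lighter []
darker [([432.6, 13.5], 0.47)]
stop [([272.5, 23.7], 0.82)]
start [([266.5, 99.1], 0.68)]
```

View pics/wrist3.png

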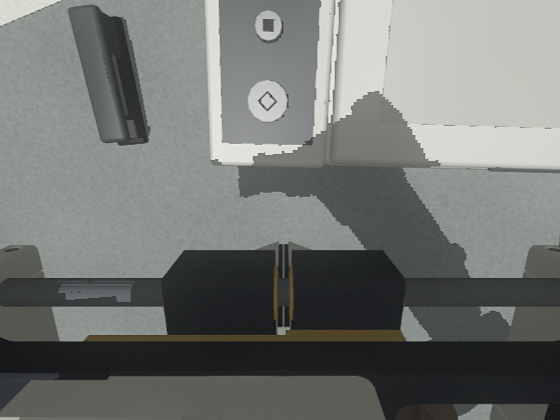

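View pics/side3.png

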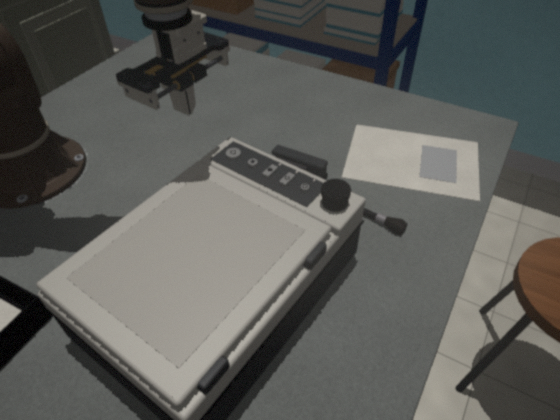

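The lid looks flat in the side view. In the wrist view the start key is at (267,100) and the stop key at (269,25), within about 2 mm of the fit. I move forward to see the far keys.

```bash
python3 -m creep '[{"translation":[0.02,0,0],"rot":[0,0,0],"jaw":0},{"translation":[0.035,0,0],"rot":[0,0,0],"jaw":0},{"translation":[0.035,0,0],"rot":[0,0,0],"jaw":0},{"translation":[0.02,0,0],"rot":[0,0,0],"jaw":0},{"translation":[0,0,0],"rot":[0,0,0],"jaw":0},{"translation":[0,0,0],"rot":[0,0,0],"jaw":0}]'
python3 - <<'E'
from h import *
P=[0.5959,-0.0585,-0.0845]
i=optics.camera_info('wrist'); im=optics.get_image('wrist'); cv2.imwrite("pics/wrist4.png",im[:,:,::-1])
print(proj(i,w(P,KEYS)).round(1))
for k in KX:
    print(k,[(x['location'],round(x['score'],2)) for x in optics.pinpoint('wrist',f'key_{k}_top')[:2]])
np.savez('w4.npz',**i)
E
```

```text
clock: 7.65
position: [0.5266, 0.1061, 0.239]
ee_rot: [-3.139, 0.137, 0.002]
force: [-1.0, 0.9, -0.6]
width: -0.001
[[260.6  16.2]
 [261.8  79.4]
 [262.9 136.6]
 [264.  191.4]
 [265.2 249.6]]
power [([260.5, 18.9], 0.73)]
lighter [([261.1, 83.3], 0.92)]
darker [([264.5, 141.2], 0.81)]
stop [([261.5, 198.6], 0.67)]
start [([261.0, 251.6], 0.78), ([261.7, 139.8], 0.28)]
```

View pics/wrist4.png

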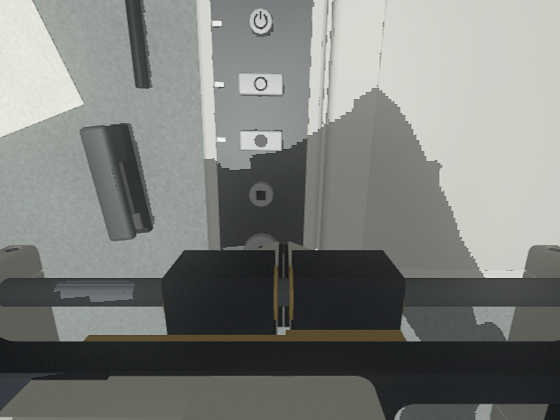

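The wrist view shows power at (261,20), lighter at (261,84), darker at (261,140) and stop at (261,195), all close to prediction. I refit the pose with them.

```bash
cat > fit2.py <<'E'
from h import *
a=dict(np.load('w4.npz')); b=dict(np.load('w3.npz'))
m=np.array([[260.7,20.5],[261,84],[261,140.3],[261,195]]); n=np.array([[269,25],[267.3,100]])
K=w
def res(p): 
    X=w(p,KEYS); return np.r_[(proj(a,X[:4])-m).ravel(),(proj(b,X[3:])-n).ravel()]
r=least_squares(res,[0.5959,-0.0585,-0.0845],x_scale=.1); print(r.x,r.fun.reshape(-1,2).round(1))
for k,X in zip(KX,w(r.x,KEYS)): print(k,X.round(4))
E
python3 fit2.py; python3 tgt.py 0.664 0.108 0.18
```

```text
[ 0.58991481 -0.05693492 -0.10561571] [[ 0.2  0.2]
 [-0.1 -0.6]
 [-0.  -0. ]
 [ 0.  -0.3]
 [-0.4 -0.1]
 [ 0.3  0.8]]
power [0.6627 0.1078 0.163 ]
lighter [0.6259 0.1117 0.163 ]
darker [0.5891 0.1156 0.163 ]
stop [0.5503 0.1197 0.163 ]
start [0.5046 0.1246 0.163 ]
clock 7.95 pos [0.5255 0.1071 0.24  ] F [ 0.19  0.56 -0.15] w 0.0
tool x [ 0.996 -0.085  0.   ] tool z [ 0. -0. -1.] yaw deg -4.87
shift mm [137.9 -12.6  46.1]
```

```bash
python3 -m creep '[{"translation":[0.025,-0.003,0],"rot":[0,0,0],"jaw":0},{"translation":[0.035,-0.003,0],"rot":[0,0,0],"jaw":0},{"translation":[0.035,-0.003,0],"rot":[0,0,0],"jaw":0},{"translation":[0.03,-0.003,0],"rot":[0,0,0],"jaw":0},{"translation":[0.012,0,0],"rot":[0,0,1.2],"jaw":0},{"translation":[0,0,0.02],"rot":[0,0,0],"jaw":0},{"translation":[0,0,0.02],"rot":[0,0,0],"jaw":0},{"translation":[0,0,0.01],"rot":[0,0,0],"jaw":0},{"translation":[0,0,0],"rot":[0,0,0],"jaw":0},{"translation":[0,0,0],"rot":[0,0,0],"jaw":0}]'
python3 tgt.py 0.6627 0.1078 0.163
```

```text
clock: 8.78
position: [0.6633, 0.1073, 0.1899]
ee_rot: [3.137, -0.167, -0.001]
force: [0.4, 0.8, 0.5]
width: 0.005
clock 8.7833 pos [0.6633 0.1073 0.1899] F [0.44 0.76 0.52] w 0.005
tool x [ 0.994 -0.106 -0.001] tool z [-0.001 -0.    -1.   ] yaw deg -6.08
shift mm [-0.6 -0.4 12.9]
```

Run:
```python
from h import *
im=optics.get_image('scene'); cv2.imwrite("pics/scene5.png",cv2.resize(im[110:290,150:390,::-1],(800,600),interpolation=cv2.INTER_CUBIC))
```

```text
(no output)
```

View pics/scene5.png

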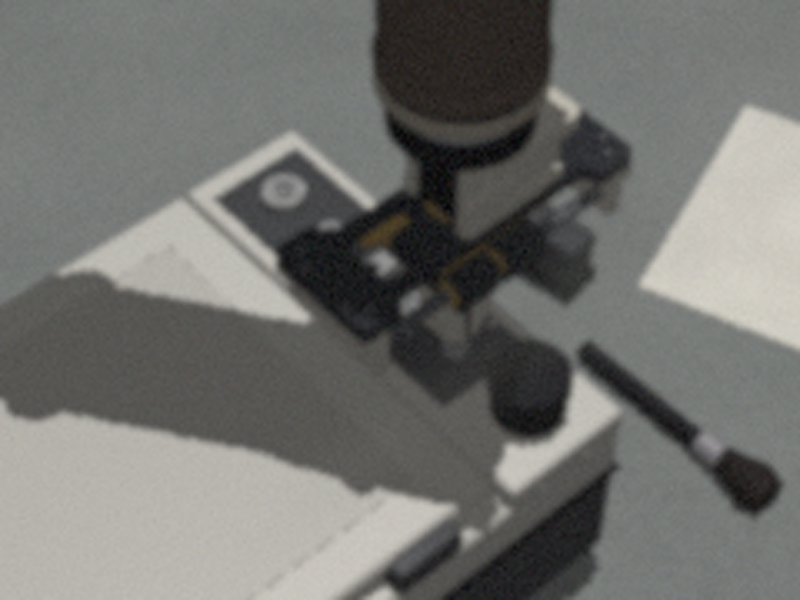

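The fingers are over the power key and clear of the pot. I press in small steps.

```bash
python3 -m creep '[{"translation":[0,0,0.005],"rot":[0,0,0],"jaw":0},{"translation":[0,0,0.004],"rot":[0,0,0],"jaw":0},{"translation":[0,0,0.002],"rot":[0,0,0],"jaw":0},{"translation":[0,0,0.001],"rot":[0,0,0],"jaw":0},{"translation":[0,0,0.001],"rot":[0,0,0],"jaw":0},{"translation":[0,0,0],"rot":[0,0,0],"jaw":0}]'
python3 -m creep '[{"translation":[0,0,0.001],"rot":[0,0,0],"jaw":0},{"translation":[0,0,0.001],"rot":[0,0,0],"jaw":0},{"translation":[0,0,0],"rot":[0,0,0],"jaw":0}]'
```

```text
clock: 9.33
position: [0.6636, 0.1073, 0.1768]
ee_rot: [3.137, -0.167, -0.0]
force: [-1.6, 0.0, 2.6]
width: 0.006
clock: 9.58
position: [0.6638, 0.1073, 0.1749]
ee_rot: [3.137, -0.167, 0.0]
force: [-2.6, -0.2, 4.2]
width: -0.001
```

```bash
python3 -m creep '[{"translation":[0,0,0.0015],"rot":[0,0,0],"jaw":0},{"translation":[0,0,0],"rot":[0,0,0],"jaw":0},{"translation":[0,0,0],"rot":[0,0,0],"jaw":0}]'
python3 -m creep '[{"translation":[0,0,-0.003],"rot":[0,0,0],"jaw":0},{"translation":[0,0,-0.006],"rot":[0,0,0],"jaw":0},{"translation":[0,0,-0.012],"rot":[0,0,0],"jaw":0},{"translation":[-0.02,0,-0.004],"rot":[0,0,0],"jaw":0},{"translation":[-0.03,0,0],"rot":[0,0,0],"jaw":0},{"translation":[-0.02,0,0],"rot":[0,0,0],"jaw":0},{"translation":[-0.004,0,0],"rot":[0,0,0],"jaw":0},{"translation":[0,0,0],"rot":[0,0,0],"jaw":0},{"translation":[0,0,0],"rot":[0,0,0],"jaw":0}]'
python3 tgt.py 0.5891 0.1156 0.163
```

```text
clock: 9.83
position: [0.6638, 0.1073, 0.1734]
ee_rot: [3.137, -0.167, 0.0]
force: [-2.0, -0.7, 5.4]
width: 0.003
clock: 10.58
position: [0.5911, 0.115, 0.199]
ee_rot: [-3.137, 0.167, -0.002]
force: [-0.2, -0.0, -1.4]
width: -0.0
clock 10.5833 pos [0.5911 0.115  0.199 ] F [-0.21 -0.04 -1.4 ] w -0.0
tool x [ 0.994 -0.106  0.002] tool z [ 0.002 -0.    -1.   ] yaw deg -6.11
shift mm [-2.  -0.4 22. ]
```

```bash
python3 -m creep '[{"translation":[-0.002,0,0.01],"rot":[0,0,0],"jaw":0},{"translation":[0,0,0.008],"rot":[0,0,0],"jaw":0},{"translation":[0,0,0.002],"rot":[0,0,0],"jaw":0},{"translation":[0,0,0.001],"rot":[0,0,0],"jaw":0},{"translation":[0,0,0.001],"rot":[0,0,0],"jaw":0},{"translation":[0,0,0.001],"rot":[0,0,0],"jaw":0},{"translation":[0,0,0],"rot":[0,0,0],"jaw":0}]'
python3 -m creep '[{"translation":[0,0,0.001],"rot":[0,0,0],"jaw":0},{"translation":[0,0,0.001],"rot":[0,0,0],"jaw":0},{"translation":[0,0,0],"rot":[0,0,0],"jaw":0}]'
```

```text
clock: 11.17
position: [0.5881, 0.115, 0.1752]
ee_rot: [3.137, -0.168, -0.0]
force: [-2.0, -1.9, 3.8]
width: 0.007
clock: 11.42
position: [0.5883, 0.1152, 0.1734]
ee_rot: [3.137, -0.167, 0.001]
force: [-2.9, -2.3, 5.0]
width: 0.001
```

Darker key pressed at 5 N and about 3.5 mm. I lift and move to the start key.

```bash
python3 -m creep '[{"translation":[0,0,0],"rot":[0,0,0],"jaw":0},{"translation":[0,0,-0.003],"rot":[0,0,0],"jaw":0},{"translation":[0,0,-0.006],"rot":[0,0,0],"jaw":0},{"translation":[0,0,-0.012],"rot":[0,0,0],"jaw":0},{"translation":[-0.02,0,-0.004],"rot":[0,0,0],"jaw":0},{"translation":[-0.03,0,0],"rot":[0,0,0],"jaw":0},{"translation":[-0.025,0,0],"rot":[0,0,0],"jaw":0},{"translation":[-0.01,0,0],"rot":[0,0,0],"jaw":0},{"translation":[0,0,0],"rot":[0,0,0],"jaw":0},{"translation":[0,0,0],"rot":[0,0,0],"jaw":0}]'
python3 tgt.py 0.5046 0.1246 0.163
```

```text
clock: 12.25
position: [0.5043, 0.1247, 0.1992]
ee_rot: [-3.137, 0.166, -0.003]
force: [-0.6, -0.4, 0.4]
width: 0.006
clock 12.25 pos [0.5043 0.1247 0.1992] F [-0.65 -0.45  0.37] w 0.006
tool x [ 0.994 -0.106  0.002] tool z [ 0.002  0.    -1.   ] yaw deg -6.07
shift mm [ 0.2  0.1 22.2]
```

```bash
python3 -m creep '[{"translation":[0,0,0.01],"rot":[0,0,0],"jaw":0},{"translation":[0,0,0.008],"rot":[0,0,0],"jaw":0},{"translation":[0,0,0.002],"rot":[0,0,0],"jaw":0},{"translation":[0,0,0.001],"rot":[0,0,0],"jaw":0},{"translation":[0,0,0.001],"rot":[0,0,0],"jaw":0},{"translation":[0,0,0.001],"rot":[0,0,0],"jaw":0},{"translation":[0,0,0],"rot":[0,0,0],"jaw":0}]'
python3 -m creep '[{"translation":[0,0,0.001],"rot":[0,0,0],"jaw":0},{"translation":[0,0,0.001],"rot":[0,0,0],"jaw":0},{"translation":[0,0,0],"rot":[0,0,0],"jaw":0},{"translation":[0,0,0],"rot":[0,0,0],"jaw":0}]'
```

```text
clock: 12.83
position: [0.5039, 0.124, 0.1752]
ee_rot: [3.137, -0.168, 0.0]
force: [-1.2, -2.1, 2.5]
width: 0.006
clock: 13.17
position: [0.5039, 0.1242, 0.1734]
ee_rot: [3.137, -0.167, 0.001]
force: [0.1, -4.1, 4.9]
width: 0.006
```

```bash
python3 -m creep '[{"translation":[0,0,0],"rot":[0,0,0],"jaw":0},{"translation":[0,0,-0.003],"rot":[0,0,0],"jaw":0},{"translation":[0,0,-0.006],"rot":[0,0,0],"jaw":0},{"translation":[0,0,-0.015],"rot":[0,0,0],"jaw":0},{"translation":[0,0,-0.03],"rot":[0,0,0],"jaw":0},{"translation":[0,0,-0.03],"rot":[0,0,0],"jaw":0},{"translation":[-0.02,0,-0.01],"rot":[0,0,0],"jaw":0},{"translation":[-0.03,0,0],"rot":[0,0,0],"jaw":0},{"translation":[-0.03,0,0],"rot":[0,0,0],"jaw":0},{"translation":[0,0,0],"rot":[0,0,0],"jaw":0},{"translation":[0,0,0],"rot":[0,0,0],"jaw":0},{"translation":[0,0,0],"rot":[0,0,0],"jaw":0}]'
python3 - <<'E'
from h import *
P=[0.5899,-0.0569,-0.1056]
i=optics.camera_info('scene'); im=optics.get_image('scene')
for a in (0,.025,.05): print(a,proj(i,w(P,[lid(a,285,128),lid(a,285,-207)])).round(1))
cv2.imwrite("pics/scene6.png",im[:,:,::-1])
for n in ('pot_mid','stapler_mid','brush_mid'): print(n,[(x['location'],round(x['score'],2)) for x in optics.pinpoint('scene',n)[:2]])
im=optics.get_image('side');cv2.imwrite("pics/side6.png",im[:,:,::-1])
i=optics.camera_info('side')
for a in (0,.025,.05): print(a,proj(i,w(P,[lid(a,285,128),lid(a,285,-207)])).round(1))
im=optics.get_image('wrist');cv2.imwrite("pics/wrist6.png",im[:,:,::-1])
E
```

```text
clock: 14.17
position: [0.4244, 0.1332, 0.2676]
ee_rot: [-3.137, 0.166, -0.001]
force: [1.2, 0.3, 0.2]
width: 0.003
0 [[205.2 166.7]
 [ 55.3 256.8]]
0.025 [[204.7 164.3]
 [ 53.9 254.5]]
0.05 [[204.3 161.8]
 [ 52.4 252.2]]
pot_mid [([312.6, 223.8], 0.83)]
stapler_mid [([304.9, 175.2], 0.78)]
brush_mid [([352.7, 236.2], 0.57)]
0 [[198.8 157. ]
 [ 33.6 281.2]]
0.025 [[198.1 153.9]
 [ 31.4 278.2]]
0.05 [[197.5 150.8]
 [ 29.2 275.1]]
```

View pics/scene6.png

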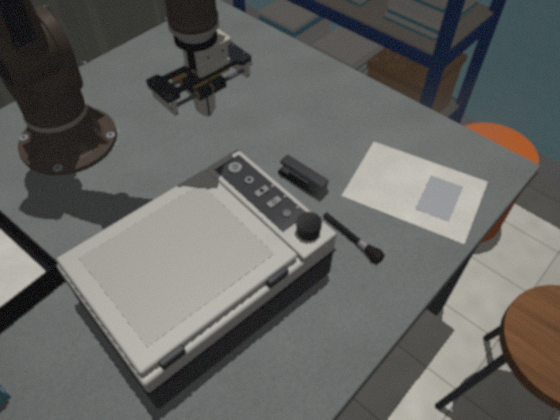

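View pics/wrist6.png

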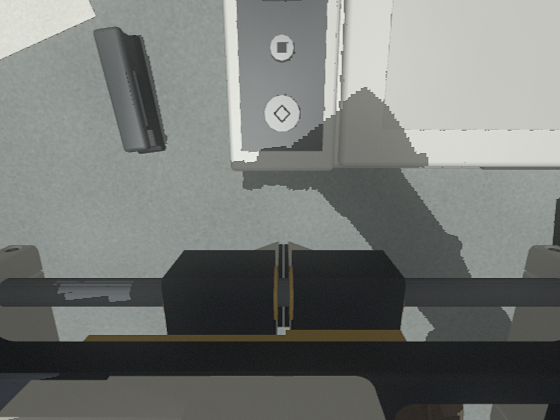

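View pics/side6.png

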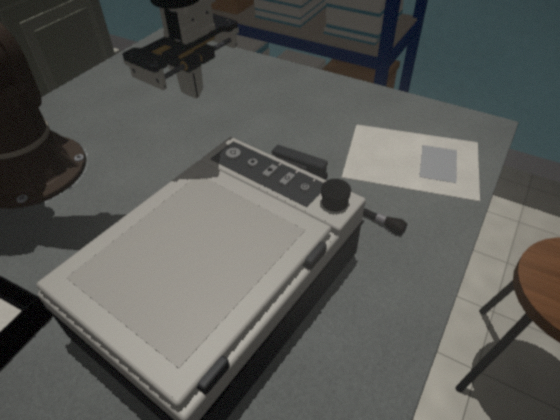

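The scene view shows the lid flat, with its front-right corner at about (58,262), matching the shut prediction. The pot (309,225), stapler (303,175) and brush (355,238) are where they started, and the arm is clear. I hand the job in.

```bash
python3 -c "
from cell import arm
print(arm.sign_off())"
```

```text
the job is handed in; nothing more can be done
None
```

I pushed the lid fully down, then tapped power, darker and start in that order. I handed the job in at about 14.3 s of the 58 s allowed; sign-off gives no verdict.

| Press | Force at the end (N) | Estimated travel (mm) |
|---|---|---|
| Lid (into its springs) | 9.6 | about 3 |
| Power key | 5.4 | about 3.6 |
| Darker key | 5.0 | about 3.6 |
| Start key | 4.9 | about 3.6 |

- **Key presses:** a key counts from 3.3 N and 1.8 mm, so all three taps were well past that. This comes from the force and tip readings, as the key joints themselves can't be read.
- **Lid, pot, stapler and brush:** the last pictures show the lid flat on the glass. The pot, stapler and brush look unmoved, and the arm is clear of everything.
- **Checks that disagreed:** the first copier pose from the scene camera was 6 mm and 1.2° off the later wrist-camera fit, so I aimed at the keys with the wrist fit. The lid's front-right corner also sat about 5 pixels from where that fit predicted it for a shut lid. It was off on the lower side, so it does not suggest an open lid.

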